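# Bring the hold-down stop onto a spark-stand sample and clamp it

### The arm

A 7-joint arm with a two-finger parallel gripper is mounted at the origin on the work surface. World frame = base frame: x ahead of the robot, y to its left, z up, the work surface at z = 0. Lengths are in m, angles in rad, forces in N, time in s.
With the tool pointing down it reaches from about 0.425 to 0.925 m from the base axis. Payload 6.8 kg.
Tool frame: the origin (TCP) lies between the finger pads; the fingertips stand 17 mm ahead of it and the grasp point (between the pads) lies 2 mm behind it; z points along the fingers, x is the direction in which the jaws open and shut, and the axes are right-handed (so a half turn about z gives the same grasp; the last joint's range is limited). The gripper opens to 85 mm and grips with 20 to 120 N. Pads are 22 mm wide; open, the fingers measure 114 mm over their backs; the gripper's body (76 mm by 85 mm) begins 54 mm behind the grasp point. The pads swing forward as they close: fully open they stand 13 mm farther back than shut.
Start: joints at [1.09, 0.477, 0.022, 1.555, -0.011, 1.109, -0.083], TCP at [0.246, -0.629, 0.248] pointing down, gripper open.
Joint ranges: [-2.96, 2.96], [-0.34, 2.1], [-1.41, 1.46], [0.24, 2.44], [-1.37, 4.51], [0.17, 1.92], [-2.96, 2.96]. Speed limits (rad/s): [2.39, 2.39, 3.14, 3.14, 3.14, 3.14, 3.14].

### API

Orientations are given as a unit quaternion [w, x, y, z].
In Python, from station import readout, read_camera, get_calibration, bot, models gives the robot as it stands.
- The arm moves only by the tool carry_out, never from a script. Its argument "deltas" is a list of rows, each a list of 2 entries, a list of its own where there are three numbers: the shift along the tool's x, y, z in cm, then the turn about the tool's z in degrees. A call has 1 to 10 rows; each row is the pose to reach, as a shift and turn from the pose measured when the call began, along the tool's axes at that moment; what a row does not reach only later rows make up. A row lasts 1/8 s, in which the tool goes at most 62.5 mm and 10.7 degrees, less where a joint would pass 70% of its speed; a pose out of reach is approached as far as the arm can. A call with a gripper value outside its range is refused whole. "hand" is the opening, from 0 (shut) to 1 (fully open), set as the call begins (left out, the last holds). The fingers move at their own pace and stop on an object; "newtons" is the grip in N (left out, the last holds). Time passes only in rows, so rows that repeat a pose let the fingers close. It gives the time, the measured TCP pose, the force and the opening at its end, in the units of the state.
- readout.get_obs(): the state, without advancing time (a new reading comes with each control period).
- read_camera(name): name is "side" or "top" or "wrist"; returns the picture (480x640x3 uint8, red, green, blue); there is no depth.
- get_calibration(name): a dict with "fov_y" (degrees; the focal length in pixels is half the picture's height over the tangent of half this angle, whatever the lens; pixels are square), "cx", "cy" (the principal point, pixels), "D" ([k1, k2, p1, p2, k3] as OpenCV has them; the pictures are not rectified), "world_from_camera" (4x4, takes a point from camera to world coordinates). Camera axes: x right, y down, z forward; pixel columns grow to the right and rows downward; lengths in m; the calibration is good to about 2 mm. A picture is of the moment at which its call begins: read the wrist's pose just before it. get_calibration takes no time and is no camera call; for the wrist camera it gives the pose at the moment of the call.
- bot.hand_in(): hands the job in, once; it reports no verdict.
Trained networks look in the newest picture that a camera, given by its name, has taken for a name from the list of things; names that differ only in an ending like _2 or _b are one class to them, and where a whole thing is asked for, a point or a joint stands for the part that bears it (a point fixed in the world has none). Each returns a list of dicts, best first, with "score" (0 to 1); they miss things now and then, are a little off and sometimes report something else, mostly with a low value. They report only what shows in the picture. A call takes as long as a camera call.
- models.spot_in(query, camera): "centre" ([row, column] in pixels, amid what is visible of it).
The state is a dict: "t": time; "q": joint angles; "joint_vel": joint speeds; "joint_torque": joint torques, N m; "eef_pos": TCP position; "tool_rot": TCP orientation; "contact_force": force on the tool from outside, world axes, zero at the start; "torque": the same for the moment, N m; "gripper_width": opening from 0.0 (shut) to 1.0 (fully open).
Only numpy, scipy, OpenCV 4.12 (cv2) and the standard library are available. Lean on these libraries where they do the work, as an engineer would, in place of code of your own. Each camera call takes 0.05 s, during which the arm holds its last target. There are 200 camera calls.

### The job

A metal sample lies over the opening of the spark stand, but its hold-down stop is still parked up and clamped. Swing the clamp lever up to free the stop rod, lower the rod gently until its foot just touches the sample (the insert under it cracks above about 15 N), then swing the lever back down until it is tight, so that the foot stays in touch with the sample. Leave the sample over the opening and the other things on the bench where they are.

Things in the scene. Friction and masses are not known exactly. Their poses are not given: they have to be found in the camera images.
- stand: Spark stand, fixed to the bench: grey housing with a steel table plate 190 x 230 mm, plate top 90 mm above the bench. Origin: centre of its underside, on the bench; z up; yaw varies. On the plate a 22 mm column stands at y = +80 mm of this frame (top at z = 225 mm); from it a grey arm (z 175 to 205 mm, 30 mm wide in x) runs to the stop rod, whose vertical axis is x = y = 0 of this frame, and ends at y = -38 mm in a split clamp.
- opening (a point): Centre of the spark opening, on the plate's top face, straight below the stop rod (14 mm hole in a white 34 mm ceramic insert, covered by the sample).
- sample: The sample: loose plain steel disc, 40 mm across, 30 mm high (about 0.3 kg), lying on the plate over the opening. Origin: centre of its underside; z up.
- rod (a joint): Slide of the vertical stop rod (12 mm steel, 0.25 kg in all) through the arm, in m: 0 = fully up, grows as the rod goes down (at most 0.060). With the clamp free it stays where it is left (a friction bush holds it): it takes about 2.5 N to push it down, about 7.5 N to pull it up. With the clamp tight it does not move.
- knob_top (a point): Centre of the top face of the rod's black plastic knob (30 mm across, 26 mm high), to be pressed from above or gripped. At the rod's lower end is the foot, a steel pad 20 mm across, 8 mm high, with a thin, hard white rubber face. Its stud is screwed out differently each time and locked: its underside is 131 to 147 mm below this point, not measured. Feel for the sample.
- lever (a joint): Clamp lever, in rad: 0 = fully tight (lever points to -y of the stand, 15 degrees below level, against a stop), grows as its ball end swings up; limit 1.05 (45 degrees above level). It grips the rod from 0 to about 0.4, tighter towards 0; free above that. It stays where it is left; moving its ball takes about 5 N, up to about 10 N near tight.
- lever_ball (a point): Centre of the black ball, 22 mm across, at the end of the clamp lever, 80 mm from the pivot (8 mm steel bar between). It can be pinched from above with the fingers closing along x of the stand, or pushed.
- lever_pivot (a point): Point on the lever's pivot axis in the plane of the ball's swing. The axis is level, along x of the stand; the ball swings in the vertical plane through this point along y of the stand, at 27 mm in x from the rod's axis.
- spare_disc: Bystander: steel disc 38 mm across, 12 mm high, on the stand's plate. Origin: underside centre.
- thick_disc: Bystander: steel disc 44 mm across, 40 mm high, on the bench beside the stand. Origin: underside centre.
- brush: Bystander: small wire brush, 142 mm long, 14 mm thick, on the bench before the stand, lying roughly along y of the stand. Origin: on the bench under the end of the wooden handle, 52 mm from the wire end.
- meter: Bystander: black hand-held meter 150 x 55 x 29 mm lying on the bench. Origin: underside centre.
- reagent: Bystander: white plastic bottle, 72 mm across, 160 mm high. Origin: underside centre.
- amber: Bystander: amber bottle, 68 mm across, 150 mm high. Origin: underside centre.
- flask: Bystander: stoppered glass flask, 76 mm across, 155 mm high. Origin: underside centre.

How it is judged:
On the way, in this order (a step that is already met when the one before it is completed fails the run):
1. the clamp lever has been swung up, clear of its gripping range, with the foot not yet on the sample (value of joint lever above 0.6 rad and not (contact force between rod and sample above 0.5 N)), for 0.2 s.
2. with the lever still up, the rod has been lowered until its foot touches the sample (contact force between rod and sample above 0.5 N and value of joint lever above 0.5 rad), for 0.2 s.
3. the lever has been swung down tight while the foot touches the sample (contact force between rod and sample above 0.5 N and value of joint lever below 0.15 rad), for 0.2 s.
At the end, for the whole second after the job is handed in: The clamp lever is down and tight (joint below 0.15 rad), the foot rests on the sample with more than 0.5 N, the sample lies flat (within 0.05 rad) within 8 mm of the opening's centre, and all is at rest (all of step 3 and horizontal distance between sample and opening below 0.008 m and linear speed of each of sample, rod below 0.02 m/s and angle between sample's own z axis and vertical below 0.05 rad); the robot touches nothing.
It fails at once if the foot presses on the sample with more than 15 N (contact force between rod and sample above 15 N).
It fails at once if a bystander is moved by more than 25 mm (distance of any of spare_disc, thick_disc, brush, meter, reagent, amber, flask from where it was at the start of the episode above 0.025 m).
It also fails if it takes over 54 s, if anything falls off the work surface, if the arm or the gripper's body presses on something with over 40 N, if the wrist force passes 120 N, or if a joint passes its speed limit or range.

## Working session

There is one attempt and no reset: what is moved stays moved. The work goes in short steps, Python scripts to look and compute and a tool call to move; the robot and the scene stay as the last step left them, time stands still between calls to the robot, and variables do not carry over. Pictures are saved under pics/ and viewed, about 8 in all and at most 12, crops included, and the job is handed in when it is done.

Besides the shell and the picture viewer there is one more tool, called after "Emit:" in YAML: its name, and indented under it one key for each argument. carry_out: Moves the arm, as the interface text tells. Its arguments: {"type":"object","properties":{"deltas":{"type":"array"},"hand":{"type":"number"},"newtons":{"type":"number"}},"required":["deltas"]}

```bash
mkdir -p pics; cat > h.py <<'E'
import numpy as np, cv2
from station import readout, read_camera, get_calibration, bot, models
def K(c):
    f=240/np.tan(np.radians(c['fov_y'])/2); return np.array([[f,0,c['cx']],[0,f,c['cy']],[0,0,1.]])
def ray(name,rc,c=None):
    c=c or get_calibration(name); p=cv2.undistortPoints(np.array([[[rc[1],rc[0]]]],float),K(c),np.array(c['D'],float))[0,0]
    T=np.array(c['world_from_camera']); d=T[:3,:3]@np.array([p[0],p[1],1]); return T[:3,3],d/np.linalg.norm(d)
def atz(name,rc,z,c=None):
    o,d=ray(name,rc,c); return o+d*(z-o[2])/d[2]
def tri(rays):
    A=sum(np.eye(3)-np.outer(d,d) for o,d in rays); b=sum((np.eye(3)-np.outer(d,d))@o for o,d in rays); return np.linalg.solve(A,b)
def proj(name,P,c=None):
    c=c or get_calibration(name); T=np.linalg.inv(np.array(c['world_from_camera']))
    q,_=cv2.projectPoints(np.array(P,float).reshape(-1,3),cv2.Rodrigues(T[:3,:3])[0],T[:3,3],K(c),np.array(c['D'],float)); return q[:,0,::-1]
def save(name,fn):
    im=read_camera(name); cv2.imwrite('pics/'+fn,im[:,:,::-1]); return im
E
python3 - <<'E'
from h import *
np.set_printoptions(precision=3,suppress=True)
a=save('side','side.png');b=save('top','top.png')
for q in ['knob_top','lever_ball','lever_pivot','sample','stand','spare_disc','reagent','amber','flask','meter','thick_disc','brush']:
    r=[]
    for n in ['side','top']:
        s=models.spot_in(q,n); r.append(s[0] if s else None); print(q,n,[(np.round(x['centre']),round(x['score'],2)) for x in s[:2]])
    if all(r): print('   tri',tri([ray(n,x['centre']) for n,x in zip(['side','top'],r)]))
for n in ['side','top']: print(n,np.array(get_calibration(n)['world_from_camera'])[:3])
print(readout.get_obs())
cv2.imwrite('pics/both.png',cv2.resize(np.vstack([a,b]),None,fx=.62,fy=.62)[:,:,::-1])
E
```

```text
knob_top side [(array([205., 341.]), 0.86)]
knob_top top [(array([208., 310.]), 0.48)]
   tri [0.595 0.022 0.251]
lever_ball side [(array([246., 347.]), 0.56), (array([204., 323.]), 0.26)]
lever_ball top [(array([203., 338.]), 0.58)]
   tri [ 0.61  -0.038  0.182]
lever_pivot side [(array([280., 340.]), 0.9), (array([204., 341.]), 0.56)]
lever_pivot top [(array([220., 315.]), 0.78)]
   tri [0.596 0.015 0.052]
sample side [(array([263., 338.]), 0.75), (array([220., 255.]), 0.58)]
sample top [(array([278., 329.]), 0.51)]
   tri [ 0.521 -0.025  0.134]
stand side [(array([441., 320.]), 0.72), (array([285., 340.]), 0.71)]
stand top [(array([216., 315.]), 0.69), (array([254., 374.]), 0.53)]
   tri [ 0.612  0.006 -0.51 ]
spare_disc side [(array([258., 313.]), 0.56), (array([338., 310.]), 0.56)]
spare_disc top [(array([243., 289.]), 0.65)]
   tri [0.536 0.073 0.08 ]
reagent side [(array([204., 326.]), 0.91)]
reagent top [(array([217., 163.]), 0.86), (array([279., 332.]), 0.72)]
   tri [0.596 0.374 0.074]
amber side [(array([439., 321.]), 0.59), (array([260., 340.]), 0.22)]
amber top [(array([
[... 581 characters left out ...]

   tri [ 0.452 -0.024  0.002]
side [[ 0.997 -0.057  0.051  0.493]
 [-0.073 -0.518  0.852 -0.912]
 [-0.022 -0.854 -0.52   0.747]]
top [[ 0.001 -0.994  0.111  0.439]
 [-1.    -0.002 -0.008  0.001]
 [ 0.008 -0.111 -0.994  1.142]]
{'t': 1.3, 'q': array([ 1.09 ,  0.477,  0.022,  1.555, -0.011,  1.109, -0.083]), 'joint_vel': array([ 0.001,  0.   ,  0.002, -0.   , -0.001, -0.   , -0.   ]), 'joint_torque': array([  0.   , -59.634,   1.606, -28.155,   0.012,   0.002,  -0.   ]), 'eef_pos': array([ 0.246, -0.629,  0.248]), 'tool_rot': array([ 0.   ,  0.826, -0.564,  0.   ]), 'contact_force': array([ 0.73 , -0.495,  0.265]), 'torque': array([-0.004, -0.013,  0.007]), 'gripper_width': 0.996973772895558}
```

View pics/side.png

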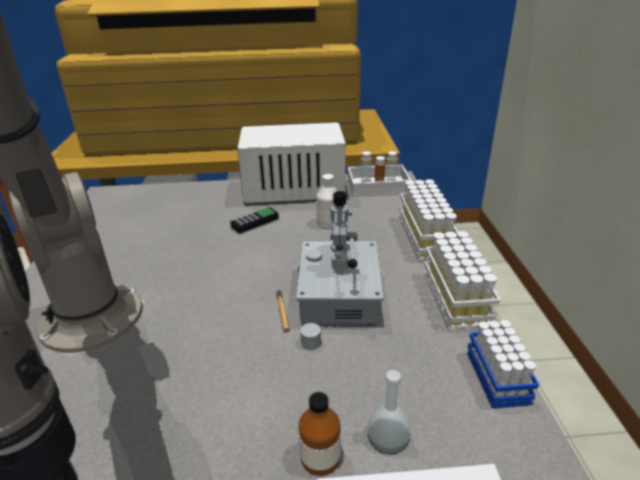

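View pics/top.png

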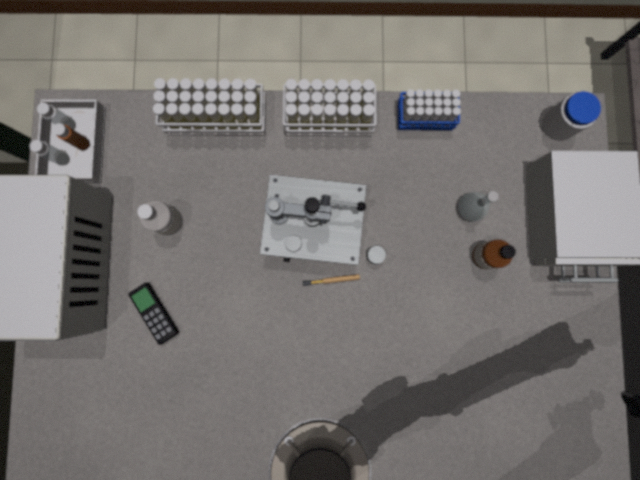

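Side view: stand at (340,285), knob (340,199), ball (352,264). Top view: plate corners (272,177), (366,184), (357,265), (263,256); knob about (312,206), ball about (361,206). I'll zoom in on both.

```bash
python3 - <<'E'
import cv2,numpy as np
a=cv2.imread('pics/side.png')[180:330,280:400];b=cv2.imread('pics/top.png')[165:275,250:390]
cv2.imwrite('pics/z.png',np.hstack([cv2.resize(a,(400,500),interpolation=cv2.INTER_CUBIC),cv2.copyMakeBorder(cv2.resize(b,(400,314),interpolation=cv2.INTER_CUBIC),0,186,0,0,cv2.BORDER_CONSTANT)]))
E
```

```text
(no output)
```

View pics/z.png

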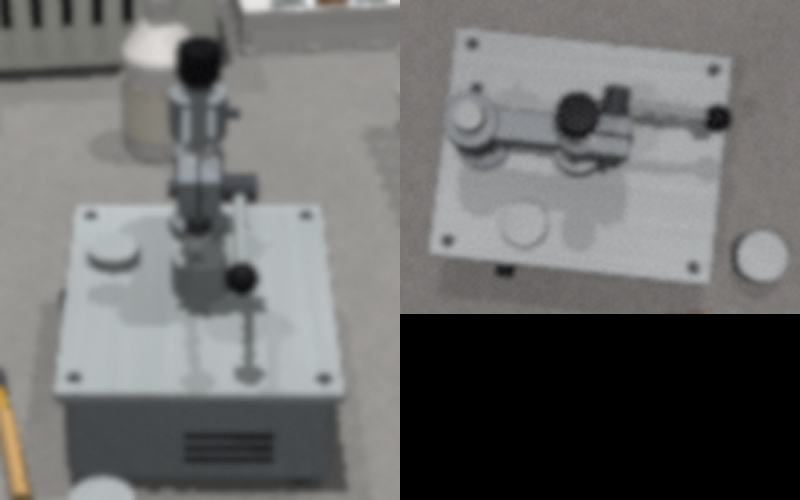

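Zoom: the lever is on the stand's +x side, ball at top-view (361,206) and side-view (352,263). The plate corners are clear in both, so I can fit the stand pose.

```bash
python3 - <<'E'
from h import *
from scipy.optimize import least_squares
np.set_printoptions(precision=4,suppress=True)
t=lambda x,y:(165+y/2.857,250+x/2.857); s=lambda x,y:(180+y/3.333,280+x/3.333)
C=[(.095,.115),(.095,-.115),(-.095,-.115),(-.095,.115)]
T=[t(56,29),t(331,57),t(311,283),t(30,254)]
S=[s(320,207),s(345,393),s(55,393),s(78,207)]
ct,cs=get_calibration('top'),get_calibration('side')
def P(p,q): c,n=np.cos(p[2]),np.sin(p[2]); return [p[0]+c*q[0]-n*q[1],p[1]+n*q[0]+c*q[1],q[2]]
def res(p,e=0):
    X=[P(p,(*c,.09)) for c in C]; return np.r_[(proj('top',X,ct)-T).ravel(),(proj('side',X,cs)-S).ravel()]
r=least_squares(res,[.61,.02,-.08]);p=r.x;print(p,np.degrees(p[2]),r.fun.reshape(-1,2))
inv=lambda w:(np.array([[np.cos(p[2]),np.sin(p[2])],[-np.sin(p[2]),np.cos(p[2])]])@(np.array(w[:2])-p[:2]),w[2])
k=tri([ray('top',t(177,115)),ray('side',s(199,63))]);b=tri([ray('top',t(317,117)),ray('side',s(241,278))])
print('knob',k,inv(k));print('ball',b,inv(b))
for z in(.25,.26,.27):print(z,inv(atz('top',t(177,115),z)))
E
```

```text
[ 0.5936  0.0159 -0.1015] -5.817638433254353 [[-0.9326  0.102 ]
 [-0.7191  0.843 ]
 [ 0.4283  0.251 ]
 [ 0.2989 -0.343 ]
 [-0.9641  0.2604]
 [-0.0808  0.4311]
 [-0.0899 -0.547 ]
 [-0.6748 -1.1709]]
knob [0.5942 0.0173 0.2698] (array([0.0004, 0.0015]), np.float64(0.26980099518270784))
ball [ 0.6099 -0.0869  0.1704] (array([ 0.0267, -0.1006]), np.float64(0.170413874325314))
0.25 (array([0.0036, 0.0022]), np.float64(0.25))
0.26 (array([0.0019, 0.0018]), np.float64(0.26))
0.27 (array([0.0001, 0.0014]), np.float64(0.27))
```

Emit:
carry_out:
  deltas:
    - [[-3,-4,-6],-8]
    - [[-7,-10,-7],-18]
    - [[-11,-15,-7],-26]
    - [[-14,-20,-7],-34]
    - [[-18,-26,-7],-42]
    - [[-22,-31,-7],-50]
    - [[-26,-37,-7],-57]
    - [[-30,-43,-7],-63]
    - [[-34,-49,-6],-63]
    - [[-37.2,-53.6,-5],-63]
  hand: 0.6
  newtons: 40

```text
t: 2.55
eef_pos: [0.5807, -0.1295, 0.3056]
tool_rot: [0.0, 0.999, -0.05, 0.001]
contact_force: [0.1, -0.2, 0.1]
gripper_width: 0.6
```

Emit:
carry_out:
  deltas:
    - [[0,0,0],0]
    - [[0,0,0],0]

```text
t: 2.8
eef_pos: [0.5805, -0.1299, 0.3055]
tool_rot: [0.001, 0.999, -0.049, 0.0]
contact_force: [-1.2, -0.6, -0.4]
gripper_width: 0.603
```

```bash
python3 - <<'E'
from h import *
np.set_printoptions(precision=4,suppress=True)
o=readout.get_obs();print(o['t'],o['eef_pos'],o['tool_rot'],o['contact_force'],o['gripper_width'])
c=get_calibration('wrist');save('wrist','w1.png')
for q in('lever_ball','knob_top'):
    for s in models.spot_in(q,'wrist')[:2]:
        print(q,s,atz('wrist',s['centre'],.17 if q=='lever_ball' else .283,c))
print('pred',proj('wrist',[[.6099,-.0869,.1704],[.5942,.0173,.283],[.61,-.087,.17]],c))
E
```

```text
2.8 [ 0.5805 -0.1299  0.3055] [ 0.0006  0.9988 -0.0494  0.0004] [-1.162  -0.5835 -0.4217] 0.6025924032875315
pred [[ 167.1091  358.7905]
 [-137.8422  318.065 ]
 [ 167.1785  358.8959]]
```

View pics/w1.png

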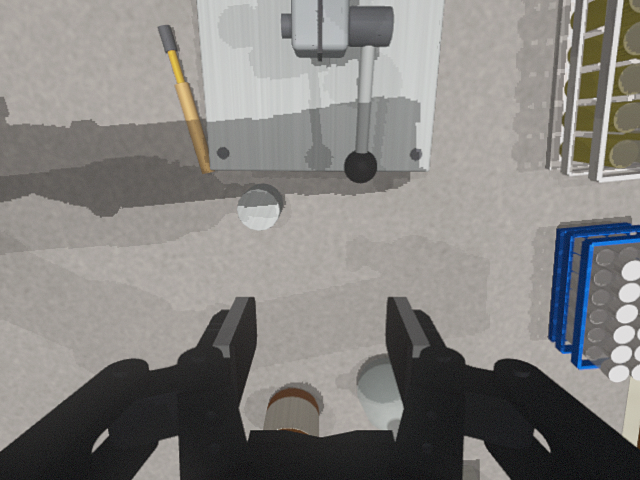

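The wrist view has the ball at (361,166), against a prediction of (359,167), so the position holds. Next I descend around the ball and pinch it.

Emit:
carry_out:
  deltas:
    - [[2.6,-4.6,2],0]
    - [[2.6,-4.6,5],0]
    - [[2.6,-4.6,8],0]
    - [[2.6,-4.6,11],0]
    - [[2.6,-4.6,13],0]
    - [[2.6,-4.6,13.6],0]
    - [[2.6,-4.6,13.7],0]

```text
t: 3.82
eef_pos: [0.6111, -0.0891, 0.1692]
tool_rot: [0.001, 0.999, -0.051, 0.001]
contact_force: [0.6, -0.3, -0.5]
gripper_width: 0.601
```

Emit:
carry_out:
  deltas:
    - [[0,0,0],0]
    - [[0,0,0],0]
    - [[0,0,0],0]
    - [[0,0,0],0]
    - [[0,0,0],0]
  hand: 0
  newtons: 40

```text
t: 4.45
eef_pos: [0.6109, -0.0891, 0.1702]
tool_rot: [0.001, 0.999, -0.051, 0.001]
contact_force: [-3.7, -0.7, 5.5]
gripper_width: 0.23
```

Emit:
carry_out:
  deltas:
    - [[0,0.2,-0.9],0]
    - [[0,0.3,-2.1],0]
    - [[0,0.15,-3.4],0]
    - [[0,-0.2,-4.8],0]
    - [[0,-0.8,-6.1],0]
    - [[0,-1.6,-7.2],0]
    - [[0,-1.6,-7.2],0]
    - [[0,-1.6,-7.2],0]

```text
t: 5.45
eef_pos: [0.6126, -0.0721, 0.2433]
tool_rot: [0.001, 0.999, -0.051, 0.001]
contact_force: [-2.7, 1.7, 3.0]
gripper_width: 0.222
```

```bash
python3 - <<'E'
from h import *
c=get_calibration('wrist');im=save('wrist','w2.png');a=save('side','s2.png')
cv2.imwrite('pics/w2b.png',np.hstack([cv2.resize(im,(400,300)),cv2.resize(a[170:300,280:420],(323,300))])[:,:,::-1])
E
```

```text
(no output)
```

View pics/w2b.png

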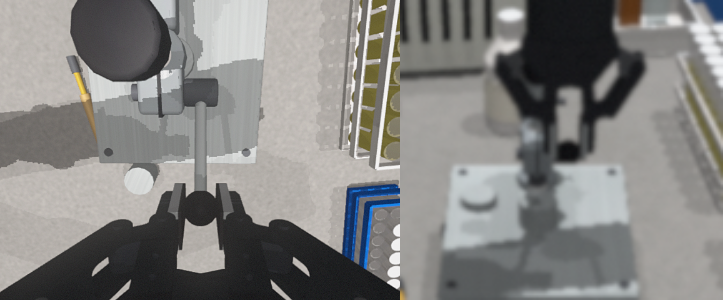

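The ball is in the pads and the lever is up. I'll release it, rise, and move above the knob.

Emit:
carry_out:
  deltas:
    - [[0,0,0],0]
    - [[0,0,0],0]
    - [[0,0,0],0]
    - [[0,0,-3],0]
    - [[0,0,-7],0]
    - [[0,0,-10],0]
    - [[-1,-3,-10],0]
    - [[-2.7,-8.6,-10],0]
    - [[-2.7,-8.6,-10],0]
  hand: 0.5

```text
t: 6.68
eef_pos: [0.5933, 0.0221, 0.3432]
tool_rot: [-0.0, 0.999, -0.047, 0.002]
contact_force: [0.8, 0.4, 0.4]
gripper_width: 0.498
```

Emit:
carry_out:
  deltas:
    - [[0,0,0],0]
    - [[0,0,0],0]
    - [[0,0,0],0]
    - [[0,0,0],0]
    - [[0,0,0],0]
    - [[0,0,0],0]
  hand: 0

```text
t: 7.42
eef_pos: [0.5933, 0.022, 0.3432]
tool_rot: [-0.001, 0.999, -0.047, 0.002]
contact_force: [0.6, 0.1, -0.5]
gripper_width: -0.001
```

```bash
python3 - <<'E'
from h import *
np.set_printoptions(precision=4,suppress=True)
c=get_calibration('wrist');im=save('wrist','w3.png');a=save('side','s3.png')
print(readout.get_obs()['eef_pos'],readout.get_obs()['contact_force'])
cv2.imwrite('pics/w3b.png',np.hstack([cv2.resize(im,(400,300)),cv2.resize(a[150:300,280:440],(320,300))])[:,:,::-1])
# expected up ball at a=.95 and rod
P=lambda x,y,z:[.5936+.9949*x+.1013*y,.0159-.1013*x+.9949*y,z]
for a_ in(.6,.8,.95,1.05):
    e=a_-np.radians(15);print(a_,proj('side',[P(.027,-.0233-.08*np.cos(e),.191+.08*np.sin(e))]),proj('wrist',[P(.027,-.0233-.08*np.cos(e),.191+.08*np.sin(e))],c))
E
```

```text
[0.5933 0.0221 0.3432] [ 0.5916 -0.5306 -0.4739]
0.6 [[243.9293 352.9332]] [[373.95   356.6724]]
0.8 [[236.1822 352.9279]] [[378.3672 358.8913]]
0.95 [[230.3376 352.8895]] [[378.7283 360.671 ]]
1.05 [[226.5155 352.8481]] [[377.3628 361.8902]]
```

View pics/w3b.png

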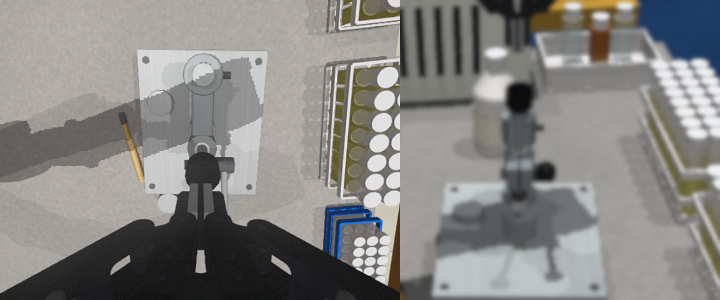

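The lever ball sits at side-view (351,235), which is about 0.82 rad, so the clamp is free. Now I descend to the knob.

Emit:
carry_out:
  deltas:
    - [[0.1,0.5,1],0]
    - [[0.1,0.5,2],0]
    - [[0.1,0.5,3],0]
    - [[0.1,0.5,3.2],0]
    - [[0.1,0.5,3.2],0]

```text
t: 8.15
eef_pos: [0.5939, 0.0172, 0.311]
tool_rot: [-0.001, 0.999, -0.047, 0.001]
contact_force: [0.4, 0.3, 0.6]
gripper_width: -0.001
```

Emit:
carry_out:
  deltas:
    - [[0,0,0.1],0]
    - [[0,0,0.2],0]
    - [[0,0,0.3],0]
    - [[0,0,0.4],0]
    - [[0,0,0.5],0]
    - [[0,0,0.5],0]

```text
t: 8.9
eef_pos: [0.5939, 0.0171, 0.306]
tool_rot: [-0.001, 0.999, -0.047, 0.001]
contact_force: [-0.6, 0.2, -0.4]
gripper_width: 0.002
```

Emit:
carry_out:
  deltas:
    - [[0,0,0.1],0]
    - [[0,0,0.2],0]
    - [[0,0,0.3],0]
    - [[0,0,0.4],0]
    - [[0,0,0.5],0]
    - [[0,0,0.5],0]

```text
t: 9.65
eef_pos: [0.5939, 0.0172, 0.3011]
tool_rot: [-0.0, 0.999, -0.047, 0.001]
contact_force: [-0.5, -0.5, 2.5]
gripper_width: -0.005
```

Emit:
carry_out:
  deltas:
    - [[0,0,0.1],0]
    - [[0,0,0.2],0]
    - [[0,0,0.3],0]
    - [[0,0,0.4],0]
    - [[0,0,0.5],0]

```text
t: 10.28
eef_pos: [0.5939, 0.0172, 0.296]
tool_rot: [-0.001, 0.999, -0.047, 0.001]
contact_force: [-1.2, -0.4, 2.3]
gripper_width: -0.002
```

Emit:
carry_out:
  deltas:
    - [[0,0,0.1],0]
    - [[0,0,0.2],0]
    - [[0,0,0.3],0]
    - [[0,0,0.4],0]
    - [[0,0,0.5],0]
    - [[0,0,0.6],0]

```text
t: 11.02
eef_pos: [0.5939, 0.0172, 0.2899]
tool_rot: [-0.001, 0.999, -0.047, 0.001]
contact_force: [-1.3, -0.3, 1.2]
gripper_width: -0.003
```

Emit:
carry_out:
  deltas:
    - [[0,0,0.05],0]
    - [[0,0,0.1],0]
    - [[0,0,0.15],0]
    - [[0,0,0.15],0]

```text
t: 11.52
eef_pos: [0.5939, 0.0172, 0.2884]
tool_rot: [-0.001, 0.999, -0.047, 0.001]
contact_force: [-0.0, -0.7, 1.9]
gripper_width: 0.0
```

Emit:
carry_out:
  deltas:
    - [[0,0,0.05],0]
    - [[0,0,0.1],0]
    - [[0,0,0.15],0]
    - [[0,0,0.15],0]

```text
t: 12.02
eef_pos: [0.5939, 0.0172, 0.2868]
tool_rot: [-0.001, 0.999, -0.047, 0.001]
contact_force: [-1.1, -0.7, 2.7]
gripper_width: 0.001
```

Emit:
carry_out:
  deltas:
    - [[0,0,0.04],0]
    - [[0,0,0.08],0]
    - [[0,0,0.08],0]

```text
t: 12.4
eef_pos: [0.5939, 0.0172, 0.2859]
tool_rot: [-0.001, 0.999, -0.047, 0.001]
contact_force: [-0.2, 0.6, 2.0]
gripper_width: 0.003
```

```bash
python3 - <<'E'
from h import *
a=save('side','s4.png')
cv2.imwrite('pics/s4b.png',cv2.resize(a[195:275,300:380],(600,600),interpolation=cv2.INTER_CUBIC)[:,:,::-1])
P=lambda x,y,z:[.5936+.9949*x+.1013*y,.0159-.1013*x+.9949*y,z]
for z in(.09,.12,.13,.14): print(z,(proj('side',[P(0,-.01,z)])-[195,300])*7.5)
E
```

```text
0.09 [[559.46311042 296.25454287]]
0.12 [[480.06249742 296.17447089]]
0.13 [[453.09635198 296.14668037]]
0.14 [[425.87493151 296.11832017]]
```

View pics/s4b.png

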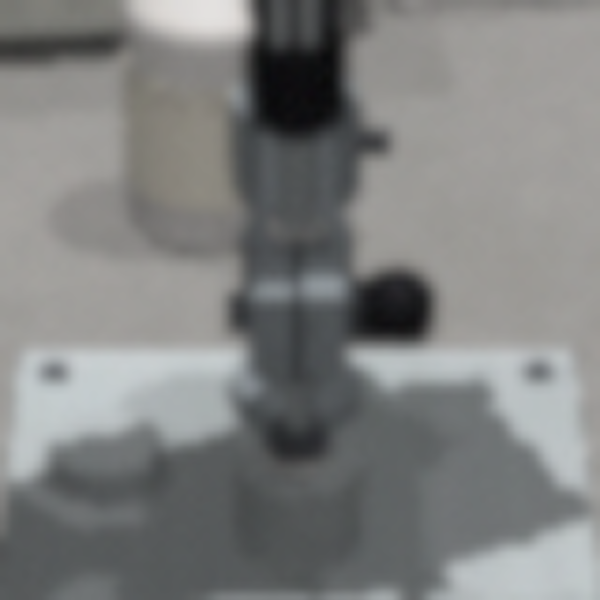

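The side crop shows the lower edge of the foot at about row 457, which is roughly z = 0.128. That leaves a gap of about 8 mm. I'll go 3 mm further, then take fine steps.

Emit:
carry_out:
  deltas:
    - [[0,0,0.05],0]
    - [[0,0,0.1],0]
    - [[0,0,0.15],0]
    - [[0,0,0.2],0]
    - [[0,0,0.25],0]
    - [[0,0,0.3],0]

```text
t: 13.2
eef_pos: [0.594, 0.0172, 0.2833]
tool_rot: [-0.0, 0.999, -0.047, 0.002]
contact_force: [-3.1, -1.3, 6.8]
gripper_width: -0.002
```

Emit:
carry_out:
  deltas:
    - [[0,0,0.04],0]
    - [[0,0,0.08],0]
    - [[0,0,0.08],0]

```text
t: 13.58
eef_pos: [0.594, 0.0172, 0.2833]
tool_rot: [-0.0, 0.999, -0.047, 0.002]
contact_force: [-4.0, -0.6, 7.0]
gripper_width: 0.003
```

Contact: at z = 0.2833 the force rose to 7 N, which is about 4.5 N at the foot. I'll hold briefly, lift straight off, and move over the raised ball.

Emit:
carry_out:
  deltas:
    - [[0,0,0],0]
    - [[0,0,0],0]
    - [[0,0,-0.1],0]
    - [[0,0,-0.4],0]
    - [[0,0,-2],0]
    - [[0,0,-5],0]
    - [[0,0,-7],0]

```text
t: 14.45
eef_pos: [0.5943, 0.0174, 0.3558]
tool_rot: [-0.001, 0.999, -0.047, 0.003]
contact_force: [0.0, -0.5, 0.6]
gripper_width: -0.001
```

Emit:
carry_out:
  deltas:
    - [[1,3,-0.5],0]
    - [[2,7,-0.5],0]
    - [[2.6,9.2,-0.5],0]
    - [[2.6,9.2,-0.5],0]
    - [[2.6,9.2,-0.5],0]
  hand: 0.6
  newtons: 80

```text
t: 15.08
eef_pos: [0.6115, -0.0746, 0.361]
tool_rot: [-0.001, 0.999, -0.046, 0.003]
contact_force: [-0.6, 0.2, 0.3]
gripper_width: 0.601
```

```bash
python3 - <<'E'
from h import *
np.set_printoptions(precision=4,suppress=True)
c=get_calibration('wrist');im=save('wrist','w5.png');a=save('side','s5.png')
o=readout.get_obs();print(o['t'],o['eef_pos'],o['tool_rot'],o['contact_force'])
for n in('wrist','side'):print(n,[(s['centre'],s['score']) for s in models.spot_in('lever_ball',n)[:2]])
P=lambda x,y,z:[.5936+.9949*x+.1013*y,.0159-.1013*x+.9949*y,z]
for a_ in(.7,.8,.9):
    e=a_-np.radians(15);q=P(.027,-.0233-.08*np.cos(e),.191+.08*np.sin(e));print(a_,q,proj('side',[q]),proj('wrist',[q],c))
cv2.imwrite('pics/w5b.png',np.hstack([cv2.resize(im,(400,300)),cv2.resize(a[195:275,300:380],(300,300))])[:,:,::-1])
E
```

```text
15.175 [ 0.6115 -0.0744  0.361 ] [-0.001   0.999  -0.0453  0.0029] [ 0.2708 -0.582   0.1965]
wrist [([180.6, 322.0], 0.67)]
side [([234.9, 349.4], 0.44), ([280.8, 341.4], 0.21)]
0.7 [np.float64(0.6107637032435881), np.float64(-0.08208814948622165), np.float64(0.22494486218304038)] [[240.0825 352.9372]] [[244.8112 319.6774]]
0.8 [np.float64(0.6111436528492562), np.float64(-0.07835654175987142), np.float64(0.23200734476926918)] [[236.1822 352.9279]] [[242.6468 319.766 ]]
0.9 [np.float64(0.6115931280594477), np.float64(-0.07394210062838696), np.float64(0.2386600955217894)] [[232.277  352.9055]] [[239.1729 319.868 ]]
```

View pics/w5b.png

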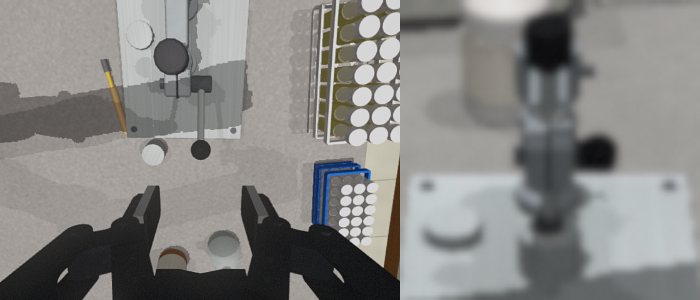

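The ball shows at wrist (320,240) and side (352,235), so a ≈ 0.83 rad and z ≈ 0.234. I'll descend and pinch it.

Emit:
carry_out:
  deltas:
    - [[0,0.3,3],0]
    - [[0,0.3,7],0]
    - [[0,0.3,10],0]
    - [[0,0.3,12],0]
    - [[0,0.3,12.9],0]
    - [[0,0.3,13],0]

```text
t: 16.02
eef_pos: [0.612, -0.0775, 0.2309]
tool_rot: [-0.001, 0.999, -0.045, 0.003]
contact_force: [-0.1, -0.1, 0.3]
gripper_width: 0.597
```

Emit:
carry_out:
  deltas:
    - [[0,0,0],0]
    - [[0,0,0],0]
    - [[0,0,0],0]
    - [[0,0,0],0]
    - [[0,0,0],0]
  hand: 0
  newtons: 80

```text
t: 16.65
eef_pos: [0.6121, -0.0775, 0.232]
tool_rot: [-0.001, 0.999, -0.045, 0.003]
contact_force: [-3.3, 0.4, 5.6]
gripper_width: 0.215
```

Emit:
carry_out:
  deltas:
    - [[0,0.5,0.9],0]
    - [[0,0.8,1.9],0]
    - [[0,1.0,3.0],0]
    - [[0,1.1,4.0],0]
    - [[0,1.1,5.0],0]
    - [[0,0.9,6.0],0]
    - [[0,0.8,6.6],0]
    - [[0,0.8,6.7],0]
    - [[0,0.8,6.7],0]

```text
t: 17.77
eef_pos: [0.6111, -0.0916, 0.165]
tool_rot: [0.002, 0.999, -0.05, 0.003]
contact_force: [-2.5, -10.7, 0.9]
gripper_width: 0.214
```

```bash
python3 - <<'E'
from h import *
c=get_calibration('wrist');im=save('wrist','w6.png');a=save('side','s6.png')
P=lambda x,y,z:[.5936+.9949*x+.1013*y,.0159-.1013*x+.9949*y,z]
for a_ in(0,.1,.2):
    e=a_-np.radians(15);q=P(.027,-.0233-.08*np.cos(e),.191+.08*np.sin(e));print(a_,proj('side',[q]),proj('wrist',[q],c))
cv2.imwrite('pics/w6b.png',np.hstack([cv2.resize(im,(400,300)),cv2.resize(a[195:295,300:400],(300,300))])[:,:,::-1])
E
```

```text
0 [[263.41581837 352.65093079]] [[334.63920566 317.51574461]]
0.1 [[260.78962882 352.72558745]] [[351.89443931 317.45886707]]
0.2 [[257.86968733 352.79030614]] [[369.22041261 317.3939045 ]]
```

View pics/w6b.png

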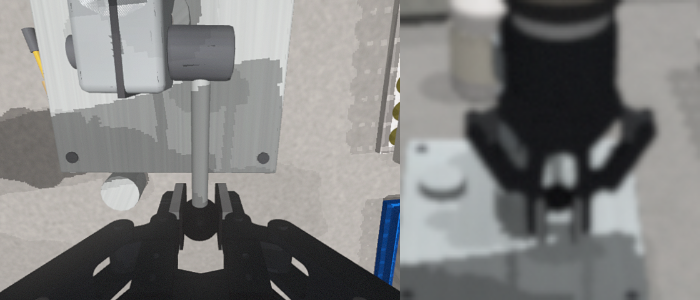

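The ball is at wrist (321,355), which is about 0.1 rad, so it may not be fully tight. I'll press further down.

Emit:
carry_out:
  deltas:
    - [[0,0.2,0.3],0]
    - [[0,0.2,0.5],0]
    - [[0,0.2,0.5],0]

```text
t: 18.25
eef_pos: [0.6112, -0.0912, 0.1612]
tool_rot: [0.0, 0.999, -0.051, 0.003]
contact_force: [-3.7, 5.8, 7.5]
gripper_width: 0.216
```

Emit:
carry_out:
  deltas:
    - [[0,0,0.3],0]
    - [[0,0,0.5],0]
    - [[0,0,0.5],0]

```text
t: 18.62
eef_pos: [0.6111, -0.0893, 0.1572]
tool_rot: [-0.001, 0.999, -0.051, 0.003]
contact_force: [-5.6, 18.6, 6.0]
gripper_width: 0.216
```

Emit:
carry_out:
  deltas:
    - [[0,0,-0.3],0]
    - [[0,0,-0.3],0]
    - [[0,0,-0.3],0]
    - [[0,0,-2],0]
    - [[0,0,-6],0]
    - [[0,0,-10],0]
    - [[0,0,-13],0]
    - [[0,3,-15],0]
    - [[0,3,-15],0]
  hand: 0.5

```text
t: 19.75
eef_pos: [0.6079, -0.1225, 0.3101]
tool_rot: [0.0, 0.999, -0.053, 0.005]
contact_force: [-0.1, 0.4, -0.9]
gripper_width: 0.502
```

```bash
python3 - <<'E'
from h import *
np.set_printoptions(precision=4,suppress=True)
c=get_calibration('wrist');im=save('wrist','w7.png');a=save('side','s7.png')
o=readout.get_obs();print(o['t'],o['eef_pos'],o['contact_force'])
P=lambda x,y,z:[.5936+.9949*x+.1013*y,.0159-.1013*x+.9949*y,z]
for a_ in(0,.1,.2):
    e=a_-np.radians(15);q=P(.027,-.0233-.08*np.cos(e),.191+.08*np.sin(e));print(a_,proj('side',[q]),proj('wrist',[q],c))
def ball(im,r,cc,w):  # dark blob centroid
    g=im[r-w:r+w,cc-w:cc+w].max(2)<45; y,x=np.nonzero(g); return r-w+y.mean(),cc-w+x.mean(),g.sum()
s0=cv2.imread('pics/side.png');print('side start',ball(s0,263,352,6),'now',ball(a,263,352,6))
print('wrist',ball(im,*[int(v) for v in proj('wrist',[P(.027,-.1006,.170)],c)[0]],22))
cv2.imwrite('pics/w7b.png',np.hstack([cv2.resize(im,(400,300)),cv2.resize(a[195:295,300:400],(400,300))])[:,:,::-1])
E
```

```text
19.85 [ 0.6072 -0.1193  0.3076] [-0.3948  0.546  -0.2616]
0 [[263.4158 352.6509]] [[181.6433 316.6315]]
0.1 [[260.7896 352.7256]] [[185.9578 316.6546]]
0.2 [[257.8697 352.7903]] [[189.3164 316.6691]]
side start (np.float64(263.72340425531917), np.float64(351.531914893617), np.int64(47)) now (np.float64(263.5), np.float64(351.56), np.int64(50))
wrist (np.float64(180.57894736842104), np.float64(318.63157894736844), np.int64(38))
```

View pics/w7b.png

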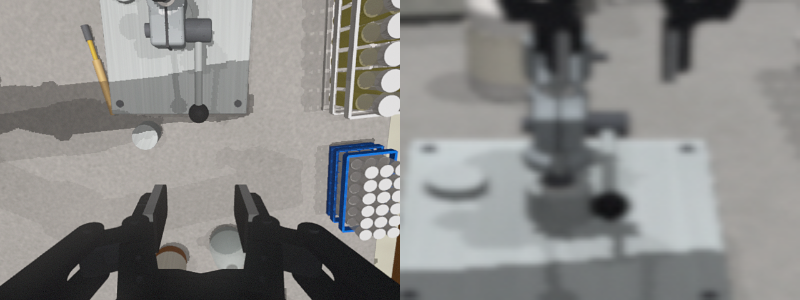

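Emit:
carry_out:
  deltas:
    - [[0,2,-3],0]
    - [[0,2,-3],0]
    - [[0,2,-3],0]
    - [[0,2,-3],0]
    - [[0,2,-3],0]
    - [[0,2,-3],0]

```text
t: 20.6
eef_pos: [0.6048, -0.139, 0.3372]
tool_rot: [-0.001, 0.999, -0.051, 0.003]
contact_force: [0.1, -0.2, -0.7]
gripper_width: 0.499
```

```bash
python3 - <<'E'
from h import *
o=readout.get_obs();print(o['t'],o['eef_pos'],o['contact_force']);bot.hand_in()
E
```

```text
20.6 [ 0.60482757 -0.1389762   0.33719842] [ 0.08227141 -0.18678494 -0.68709714]
the job is handed in; nothing more can be done
```

I freed the clamp, lowered the stop rod onto the sample, clamped it again, and handed the job in at t = 20.6 s. No verdict is reported.

- **Lever up:** I pinched the ball and swung it to about 0.82 rad as measured in the images. The ball slipped a little in the pads, since I had aimed for 0.96, but it is well above 0.6.
- **Rod down:** I pressed the knob with the closed fingers. It slid at about 2 N, and the force then rose to 7 N. That puts about 4.5 N on the foot, well below the 15 N limit.
- **Lever down:** I pinched the ball again and swung it down. It was at about 0.1 rad at first, so I pressed it on until the ball began to slip in the pads.

**Last checks:**
- In the side view the ball is back where it started (row 263.5, against 263.7). The wrist view also fits 0 rad to within about a pixel.
- The gripper is clear of everything, with no outside force beyond sensor noise.
- The sample looked in place under the foot, and the bystanders I could see looked unmoved; I did not measure either.
- I did not measure the force left between foot and sample after I let go. That it stays above 0.5 N rests on the friction bush and the clamp holding it.

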